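# Reload the film winder

### The job

The red-leader film roll is wound and the green-leader one is next: get the winder ready for it. The green roll goes on the feed plate, the bare white core on the take-up plate with the brass weight back on top of it, and the red roll on the waiting stand in place of the green one, everything right down on its spindle. Keep the rolls and the core level, lower each piece into place and never drop it, and leave the loupe and the tub of cotton buds where they are.

Things in the scene. Friction and masses are not known exactly. Their poses are not given: they have to be found in the camera images.
- board: Blue-grey work board lying on the table, 430 (x) x 660 (y) x 16 mm, fixed; origin at the centre of its underside, so its top is at z = 0.016. Apart from the things listed here it is bare: any free spot on it serves for putting something down meanwhile.
- feed: Feed winding plate, fixed: a square grey-green housing 104 mm wide with a black finger knob on its front (its -x side, 20 mm out) and on top a round plate of 110 mm diameter covered in black felt; origin at the centre of the underside. Plate top 60 mm above the origin. On the plate's axis (the origin's x, y) stands a steel spindle of 14 mm diameter, 52 mm tall above the plate, its last 12 mm a cone that narrows to 4 mm. The plate turns stiffly.
- takeup: Take-up winding plate, fixed: same housing, plate height (60 mm) and spindle as the feed plate, but the plate is bare turned aluminium and a small hand crank with a black grip stands out 40 mm from its front (-x) side, all of it lower than the plate. Origin at the centre of the underside, on the spindle's axis.
- stand: Waiting stand, fixed: a round brown wooden base of 104 mm diameter with its top 30 mm above the origin (centre of the underside) and the same steel spindle (14 mm diameter, 52 mm tall, coned tip) on its axis.
- roll_red: Roll of 35 mm film with red leader outermost (wound, tail out), its end taped: a flat cylinder of 60 mm diameter, 35 mm tall, with a white core and a through bore of 20 mm; 150 g. Origin at the centre of its underside, z up along the bore. At the start it is on the take-up spindle, under the brass weight.
- roll_green: Roll of 35 mm film with green leader outermost (next to be wound, head out); same sizes, bore, mass and origin as the red one. At the start it is on the waiting stand's spindle.
- core: Bare white plastic film core: 36 mm diameter, 35 mm tall, through bore of 20 mm, 30 g; origin at the centre of its underside, z up along the bore. At the start it is on the feed spindle.
- clamp: Brass hold-down weight, 40 mm tall, 250 g: a flange of 44 mm diameter and 12 mm height, above it a grip knob of 30 mm diameter with two black rubber rings. A blind bore of 20 mm diameter and 24 mm depth goes in from below; it slips over the spindle end that sticks out 17 mm above a roll or core. Origin at the centre of its underside, z up. At the start it sits on the red roll.
- loupe: Bystander: black stand loupe, 43 mm diameter, 38 mm tall, loose on the board; origin at the centre of its underside. To be left where it is.
- buds: Bystander: clear round tub of pink cotton buds, 77 mm diameter, 80 mm tall, loose on the board; origin at the centre of its underside. To be left where it is.
Not all that is in view belongs to the job. What is shaped like the roll_red but blue or purple is not meant.

How it is judged (in metres and radians):
At the end, for the whole second after the job is handed in: Green roll on the feed spindle, bare core on the take-up spindle with the brass weight on top of it, red roll on the stand's spindle: each within 7 mm of the spindle's axis, seated to within 4 mm in height (the weight 5 mm), level within 0.1 rad and at rest (horizontal distance between roll_green and feed below 0.007 m and z of roll_green in the frame of feed between 0.056 and 0.064 m and angle between each of roll_green, core, clamp, roll_red's own z axis and vertical below 0.1 rad and linear speed of each of roll_green, core, clamp, roll_red below 0.02 m/s and horizontal distance between each of core, clamp and takeup below 0.007 m and z of core in the frame of takeup between 0.056 and 0.064 m and z of clamp in the frame of takeup between 0.091 and 0.1 m and horizontal distance between roll_red and stand below 0.007 m and z of roll_red in the frame of stand between 0.026 and 0.034 m); the robot touches nothing.
It fails at once if a roll or the core tipped by more than 0.6 rad (angle between any of roll_red, roll_green, core's own z axis and vertical above 0.6 rad).
It fails at once if a roll, the core or the brass weight dropped (faster than 0.6 m/s out of the fingers) ((linear speed of roll_red above 0.6 m/s and not (contact force between roll_red and the fingers above 0.1 N)) or (linear speed of roll_green above 0.6 m/s and not (contact force between roll_green and the fingers above 0.1 N)) or (linear speed of core above 0.6 m/s and not (contact force between core and the fingers above 0.1 N)) or (linear speed of clamp above 0.6 m/s and not (contact force between clamp and the fingers above 0.1 N))).
It fails at once if the loupe or the tub of cotton buds pushed more than 20 mm from its place (distance of any of loupe, buds from where it was at the start of the episode above 0.02 m).
It also fails if it takes over 141 s, if anything falls off the work surface, if the arm or the gripper's body presses on something with over 40 N, if the wrist force passes 120 N, or if a joint passes its speed limit or range.

### The arm

A 6-joint arm with a two-finger parallel gripper is mounted at the origin on a cart in front of the work surface, level with it; the furniture and walls round the work are solid. World frame = base frame: x ahead of the robot, y to its left, z up, the work surface at z = 0. Lengths are in mm, angles in degrees, forces in N, time in s.
With the tool pointing down it reaches from about 300 to 850 mm from the base axis. Payload 4.2 kg.
Tool frame: the origin (TCP) lies at the very end of the fingers, on their centre line; the grasp point (between the pads) lies 19 mm behind it (env.grasp_offset is the distance from the TCP to the grasp point, in mm); z points along the fingers, y is the line along which they close (so a half turn about z gives the same grasp; the last joint's range is limited). The gripper opens to 91 mm and grips with 3 to 60 N. Pads are 32 mm wide; open, the fingers measure 118 mm over their backs; the gripper's body (76 mm by 178 mm) begins 60 mm behind the grasp point.
Start: joints at [-71.276, 18.312, 89.639, -0, 72.044, -1.146], TCP at [195.441, -540.783, 213.976] pointing down, gripper open.
Joint ranges: [-177.97, 177.97], [-48.28, 115.42], [12.27, 149.76], [-77.06, 257.06], [2.81, 150.46], [-146.56, 146.56]. Speed limits (degrees/s): [147.25, 147.25, 180, 180, 180, 180].

### API

Orientations are given as [roll, pitch, yaw] about the fixed x, y, z axes, in that order (R = Rz(yaw) Ry(pitch) Rx(roll)).
In Python, from workcell import env, eyes gives the robot as it stands.
- The arm moves only by the tool send_rows, never from a script. Its arguments are lists of equal length, an entry for each row: "grip": the opening, from -1 (shut) to 1 (fully open), so that 0 is half open; "xyz": the shift along the world's x, y, z in m, a list of three; "yaw": the turn about the world's z in degrees. A call has 1 to 8 rows; each row is the pose to reach, as a shift and turn from the pose commanded when the call began; what a row does not reach only later rows make up. A row lasts 1/12 s, in which the tool goes at most 41.7 mm and 7.16 degrees, less where a joint would pass 70% of its speed; a pose out of reach is approached as far as the arm can. A call with a gripper value outside its range is refused whole. The fingers move at their own pace and stop on an object; "grip_force" is the grip in N (left out, the last holds). Time passes only in rows, so rows that repeat a pose let the fingers close. It gives the time, the measured TCP pose, the force, the opening and the grip force at its end, in the units of the state.
- env.state(): the state, without advancing time (a new reading comes with each control period).
- eyes.grab_frame(name): name is "scene" or "top" or "wrist"; returns a dict with "frame" (420x560x3 uint8, red, green, blue), "fx", "fy", "cx", "cy" (pixels), "D" ([k1, k2, p1, p2, k3] as OpenCV has them; the pictures are not rectified), "pose" (4x4, takes a point from camera to world coordinates). Camera axes: x right, y down, z forward; pixel columns grow to the right and rows downward; lengths in mm; the calibration is good to about 2 mm. A picture is of the moment at which its call begins. There is no depth.
- env.job_done(): hands the job in; it is judged then, once.
The state is a dict: "time_s": time; "qpos": joint angles; "qvel": joint speeds; "effort": joint torques, N m; "ee_pos": TCP position; "ee_rot": TCP orientation; "force": force on the tool from outside, world axes, zero at the start; "torque": the same for the moment, N m; "gripper_width": finger opening in mm; "gripper_force": force on a finger pad.
Only numpy, scipy, OpenCV 4.12 (cv2) and the standard library are available. Lean on these libraries where they do the work, as an engineer would, in place of code of your own. Each camera call takes 0.05 s, during which the arm holds its last target. There are 200 camera calls.

## Working session

There is one attempt and no reset: what is moved stays moved. The work goes in short steps, Python scripts to look and compute and a tool call to move; the robot and the scene stay as the last step left them, time stands still between calls to the robot, and variables do not carry over. Pictures are saved under pics/ and viewed, at most 14 in all, crops included, and the job is handed in when it is done.

Besides the shell and the picture viewer there is one more tool, called after "Emit:" as a command line: name --pt "numbers of a row" for each row, then --argument value for the rest. send_rows: Moves the arm, as the interface text tells. Its arguments: {"type":"object","properties":{"grip":{"type":"array"},"xyz":{"type":"array"},"yaw":{"type":"array"},"grip_force":{"type":"number"}},"required":["grip","xyz","yaw"]}

```bash
ls; mkdir -p pics; cat > h.py <<'E'
import numpy as np, cv2
from workcell import env, eyes
def ray(f,uv):
    K=np.array([[f["fx"],0,f["cx"]],[0,f["fy"],f["cy"]],[0,0,1]])
    p=cv2.undistortPoints(np.array([[uv]],float),K,np.array(f["D"],float)).ravel()
    T=np.array(f["pose"]); return T[:3,3],T[:3,:3]@np.array([p[0],p[1],1])
def onz(f,uv,z):
    o,d=ray(f,uv); return o+d*(z-o[2])/d[2]
def save(f,n): cv2.imwrite(n,f["frame"][:,:,::-1])
E
python3 - <<'E'
from h import *
import pickle
for n in ["scene","top"]:
    f=eyes.grab_frame(n); save(f,f"pics/{n}0.png"); pickle.dump(f,open(n+".pkl","wb")); print(n,np.round(f["pose"],2).tolist(),f["fx"],f["D"])
s=env.state();print({k:np.round(v,3).tolist() for k,v in s.items()})
E
```

```text
pics
scene [[-0.75, -0.29, 0.6, -483.56], [-0.66, 0.3, -0.68, 1260.81], [0.02, -0.91, -0.42, 821.33], [0.0, 0.0, 0.0, 1.0]] 525.8587334288685 [-0.01761561  0.          0.          0.          0.        ]
top [[0.0, -0.97, 0.24, 279.59], [-1.0, -0.01, -0.0, 37.72], [0.0, -0.24, -0.97, 1241.58], [0.0, 0.0, 0.0, 1.0]] 412.48444848713353 [-0.05820087  0.          0.          0.          0.        ]
{'time_s': 0.1, 'qpos': [-71.276, 18.346, 89.698, 0.0, 72.043, -1.145], 'qvel': [-0.096, -0.024, -0.234, -0.012, 0.075, -0.06], 'effort': [-0.002, -41.333, -23.251, 0.073, 0.042, -0.0], 'ee_pos': [195.291, -540.356, 213.23], 'ee_rot': [-179.913, -0.002, 19.869], 'force': [0.24, 0.347, -0.382], 'torque': [0.029, -0.024, 0.004], 'gripper_force': 0.0, 'gripper_width': 91.074}
```

View pics/top0.png

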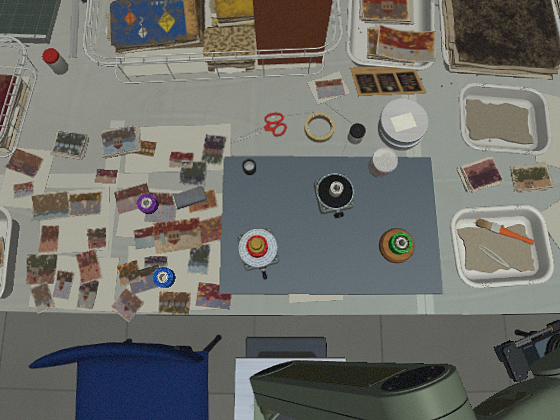

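View pics/scene0.png

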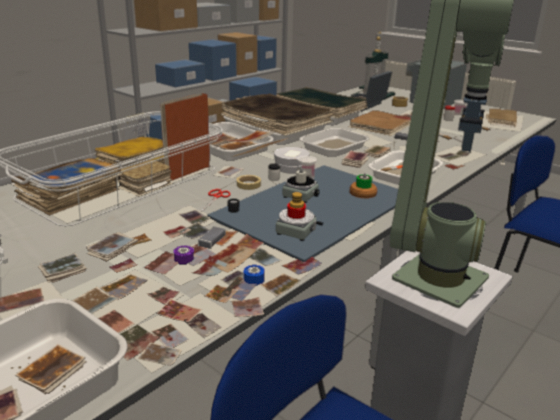

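The top view shows the takeup with the red roll and brass weight at (258,248), the feed with the white core at (337,190), and the stand with the green roll at (398,245). The loupe is at (249,167) and the buds at (384,162).

What could be mistaken for the targets:
- **Rolls:** purple roll (147,203) and blue roll (163,278), both off the board and not meant. Red is at (258,245) and green at (400,243).
- **Core:** the white core is at (337,188). The white tub lid at (384,162) is the buds.
- **Loupe:** the black loupe is at (249,167). The black jar at (357,130) is off the board.

```bash
python3 - <<'E'
from h import *
import pickle
f=pickle.load(open("top.pkl","rb")); im=f["frame"]; 
c=im[145:305,212:452]; cv2.imwrite("pics/crop.png",cv2.resize(c,None,fx=3.3,fy=3.3,interpolation=cv2.INTER_CUBIC)[:,:,::-1])
hsv=cv2.cvtColor(im,cv2.COLOR_RGB2HSV).astype(int); H,S,V=hsv[...,0],hsv[...,1],hsv[...,2]
def blob(m,box,name,z):
    x0,y0,x1,y1=box; k=np.zeros(m.shape,np.uint8); k[y0:y1,x0:x1]=m[y0:y1,x0:x1]
    cs,_=cv2.findContours(k,cv2.RETR_EXTERNAL,cv2.CHAIN_APPROX_NONE); c=max(cs,key=cv2.contourArea)
    e=cv2.fitEllipse(cv2.convexHull(c)); (u,v),r=cv2.minEnclosingCircle(c)
    print(name,np.round(e[0],1),np.round(e[1],1),"ell->",np.round(onz(f,e[0],z),1),"circ->",np.round(onz(f,(u,v),z),1),"r mm",round(r*(1241-z)/f["fx"],1))
blob((V<45),(310,165,365,225),"feedplate",76)
blob((V>170)&(S<50),(230,220,290,275),"takeplate",76)
blob((S>90)&(H<22)&(H>4),(370,215,425,270),"stand",46)
blob((S>90)&(H>40)&(H<85),(370,215,425,270),"green",81)
blob((S>120)&((H<8)|(H>172)),(230,220,290,275),"red",111)
blob((V>140)&(S<50),(322,175,352,205),"core",111)
blob((V<60),(240,155,260,178),"loupe",54)
blob((V>150)&(S<50),(368,145,402,180),"buds",96)
for uv in [(221.5,157),(434,157),(441,293),(220,293)]: print(np.round(onz(f,uv,16)))
E
```

```text
feedplate [335.  190.8] [32.  33.9] ell-> [ 627.6 -132.    76. ] circ-> [ 626.7 -131.7   76. ] r mm 48.1
takeplate [257.3 247.4] [37.2 37.4] ell-> [458.1  94.2  76. ] circ-> [458.3  94.5  76. ] r mm 53.3
stand [396.3 245.3] [34.1 35.1] ell-> [ 470.6 -312.7   46. ] circ-> [ 469.7 -312.1   46. ] r mm 51.2
green [399.9 242.9] [21.4 23.3] ell-> [ 471.9 -313.6   81. ] circ-> [ 471.5 -313.3   81. ] r mm 32.5
red [256.6 245.9] [20.9 21.7] ell-> [457.   94.6 111. ] circ-> [456.7  94.9 111. ] r mm 30.2
core [336.1 187.3] [11.8 12.5] ell-> [ 627.5 -130.5  111. ] circ-> [ 627.  -130.1  111. ] r mm 17.2
loupe [249.1 166.6] [13.6 15.8] ell-> [709.5 124.7  54. ] circ-> [709.1 124.2  54. ] r mm 22.5
buds [385.2 158.2] [25.  26.2] ell-> [ 723.5 -281.7   96. ] circ-> [ 724.1 -282.7   96. ] r mm 36.5
[755. 215.  16.]
[ 761. -462.   16.]
[ 333. -447.   16.]
[332. 204.  16.]
```

View pics/crop.png

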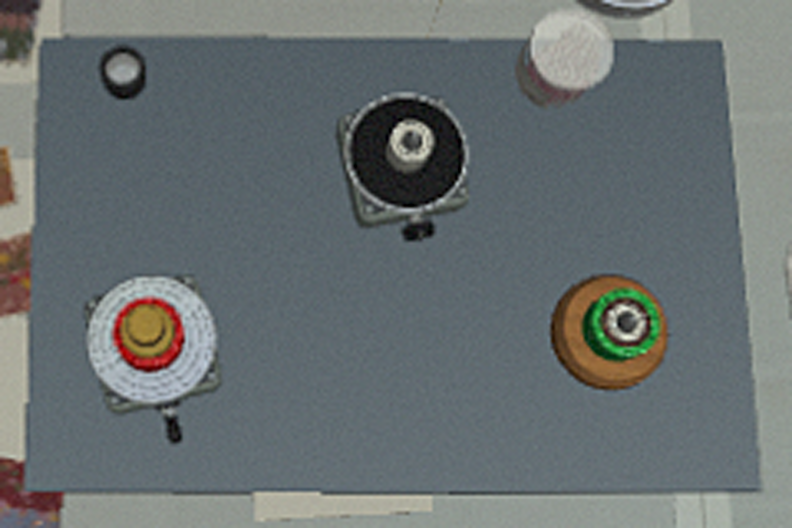

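The crop confirms the choice: brass weight on the red roll at the takeup, core on the feed, green roll on the stand. Diameters and heights agree with the given sizes. Positions: feed (627,-131), takeup (457.5,94.5), stand (471,-313). Now moving over the takeup.

Emit:
send_rows --grip '[1,1,1,1,1,1,1,1]' --pt "0.12 0.29 0.04" --pt "0.12 0.29 0.04" --pt "0.12 0.29 0.04" --pt "0.12 0.29 0.04" --pt "0.12 0.29 0.04" --pt "0.12 0.29 0.04" --pt "0.12 0.29 0.04" --pt "0.12 0.29 0.04" --yaw '[-5,-10,-15,-20,-20,-20,-20,-20]'

```text
time_s: 0.77
ee_pos: [315.8, -247.4, 254.3]
ee_rot: [-179.9, -0.0, -0.0]
force: [-0.0, 0.3, -0.5]
gripper_width: 91.6
gripper_force: 0.0
```

Emit:
send_rows --grip '[1,1,1,1,1,1,1,1]' --pt "0.12 0.29 0.04" --pt "0.12 0.29 0.04" --pt "0.12 0.29 0.04" --pt "0.12 0.29 0.04" --pt "0.12 0.29 0.04" --pt "0.12 0.29 0.04" --pt "0.12 0.29 0.04" --pt "0.12 0.29 0.04" --yaw '[0,0,0,0,0,0,0,0]'

```text
time_s: 1.43
ee_pos: [436.3, 42.8, 294.2]
ee_rot: [-179.9, -0.0, 0.0]
force: [0.2, 0.2, -0.2]
gripper_width: 91.3
gripper_force: 0.0
```

Emit:
send_rows --grip '[1,1,1,1]' --pt "0.021 0.052 -0.03" --pt "0.021 0.052 -0.03" --pt "0.021 0.052 -0.03" --pt "0.021 0.052 -0.03" --yaw '[0,0,0,0]'

```text
time_s: 1.77
ee_pos: [455.9, 91.6, 263.0]
ee_rot: [179.9, 0.2, -0.0]
force: [-0.5, 0.6, 0.9]
gripper_width: 91.3
gripper_force: 0.0
```

```bash
python3 - <<'E'
from h import *
f=eyes.grab_frame("wrist"); save(f,"pics/w1.png"); print(np.round(f["pose"],3).tolist(),f["fx"]); print(np.round(env.state()["ee_pos"],1))
import pickle; pickle.dump(f,open("w1.pkl","wb"))
E
```

```text
[[0.0, -0.958, -0.288, 536.837], [-1.0, 0.0, -0.001, 90.888], [0.001, 0.288, -0.958, 432.123], [0.0, 0.0, 0.0, 1.0]] 340.13737053523545
[456.1  90.9 263.8]
```

View pics/w1.png

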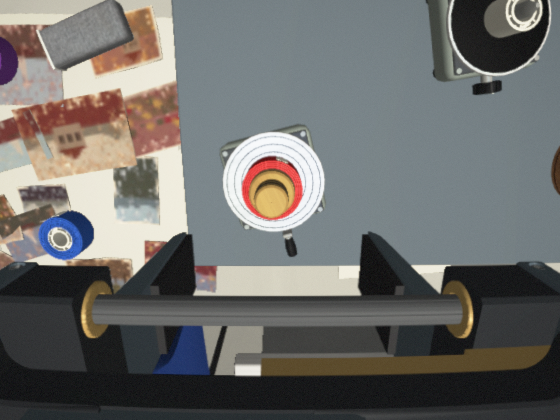

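Wrist view: takeup plate centred at about (274,181), red roll under the brass weight with its top at (272,199), feed plate at upper right (498,22).

```bash
python3 - <<'E'
from h import *
import pickle
f=pickle.load(open("w1.pkl","rb")); im=f["frame"]
hsv=cv2.cvtColor(im,cv2.COLOR_RGB2HSV).astype(int); H,S,V=hsv[...,0],hsv[...,1],hsv[...,2]
def blob(m,box,name,z):
    x0,y0,x1,y1=box; k=np.zeros(m.shape,np.uint8); k[y0:y1,x0:x1]=m[y0:y1,x0:x1]
    cs,_=cv2.findContours(k,cv2.RETR_EXTERNAL,cv2.CHAIN_APPROX_NONE); c=max(cs,key=cv2.contourArea)
    P=np.array([onz(f,p[0].astype(float),z)[:2] for p in cv2.convexHull(c)],np.float32)
    e=cv2.fitEllipse(P); print(name,np.round(e[0],1),np.round(e[1],1))
blob((V>150)&(S<40),(210,120,335,240),"plate",76)
blob((S>100)&(H>14)&(H<28)&(V>180),(240,170,310,222),"clamptop",151)
blob((S>100)&(H>10)&(H<28)&(V>60),(240,160,310,222),"clampall",151)
blob((S>100)&((H<9)|(H>172)),(235,140,315,230),"red",111)
E
```

```text
plate [458.8  92.1] [111.2 119. ]
clamptop [464.7  95. ] [37.1 39.5]
clampall [465.9  95.2] [38.5 42.4]
red [460.   95.4] [58.2 62.3]
```

Emit:
send_rows --grip '[1,1,1,1,1,1,1,1]' --pt "0.0025 0.004 -0.03" --pt "0.0025 0.004 -0.06" --pt "0.0025 0.004 -0.09" --pt "0.0025 0.004 -0.115" --pt "0.0025 0.004 -0.13" --pt "0.0025 0.004 -0.137" --pt "0.0025 0.004 -0.137" --pt "0.0025 0.004 -0.137" --yaw '[0,0,0,0,0,0,0,0]'

```text
time_s: 2.48
ee_pos: [459.6, 94.6, 128.0]
ee_rot: [-180.0, -0.1, -0.2]
force: [-1.1, -0.1, 1.2]
gripper_width: 91.0
gripper_force: 0.0
```

Emit:
send_rows --grip '[-1,-1,-1,-1,-1,-1,-1,-1]' --pt "0 0 0" --pt "0 0 0" --pt "0 0 0" --pt "0 0 0" --pt "0 0 0" --pt "0 0 0" --pt "0 0 0" --pt "0 0 0" --yaw '[0,0,0,0,0,0,0,0]' --grip_force 20

```text
time_s: 3.15
ee_pos: [458.9, 95.3, 127.0]
ee_rot: [180.0, 0.0, -0.1]
force: [0.2, 0.6, -0.4]
gripper_width: 40.2
gripper_force: 0.0
```

Emit:
send_rows --grip '[-1,-1,-1,-1]' --pt "0 0 0" --pt "0 0 0" --pt "0 0 0" --pt "0 0 0" --yaw '[0,0,0,0]'

```text
time_s: 3.48
ee_pos: [459.0, 95.5, 127.0]
ee_rot: [-180.0, -0.0, -0.1]
force: [0.3, 1.9, -0.0]
gripper_width: 29.6
gripper_force: 20.0
```

Emit:
send_rows --grip '[-1,-1,-1,-1,-1,-1,-1,-1]' --pt "0 0 0.01" --pt "0 0 0.025" --pt "0 0 0.045" --pt "0.03 -0.01 0.05" --pt "0.065 -0.02 0.05" --pt "0.1 -0.03 0.05" --pt "0.135 -0.045 0.05" --pt "0.14 -0.045 0.05" --yaw '[0,0,0,0,0,0,0,0]'

```text
time_s: 4.15
ee_pos: [604.3, 47.4, 175.8]
ee_rot: [179.9, -0.2, -0.2]
force: [1.1, -0.2, -2.1]
gripper_width: 29.3
gripper_force: 20.0
```

Emit:
send_rows --grip '[-1,-1,-1,-1,-1,-1,-1,-1]' --pt "0 0 -0.03" --pt "0 0 -0.06" --pt "0 0 -0.09" --pt "0 0 -0.12" --pt "0 0 -0.132" --pt "0 0 -0.138" --pt "0 0 -0.142" --pt "0 0 -0.144" --yaw '[0,0,0,0,0,0,0,0]'

```text
time_s: 4.82
ee_pos: [599.2, 50.2, 32.9]
ee_rot: [180.0, -0.0, -0.1]
force: [-0.2, -0.4, -2.3]
gripper_width: 29.6
gripper_force: 20.0
```

Emit:
send_rows --grip '[-1,-1,-1]' --pt "0 0 -0.001" --pt "0 0 -0.002" --pt "0 0 -0.002" --yaw '[0,0,0]'

```text
time_s: 5.07
ee_pos: [599.8, 50.3, 32.1]
ee_rot: [-180.0, -0.1, -0.1]
force: [1.1, -0.4, -1.9]
gripper_width: 29.8
gripper_force: 20.0
```

Lower gently until contact.

Emit:
send_rows --grip '[-1,-1,-1]' --pt "0 0 -0.0015" --pt "0 0 -0.0025" --pt "0 0 -0.0025" --yaw '[0,0,0]'

```text
time_s: 5.32
ee_pos: [599.9, 50.3, 31.9]
ee_rot: [-180.0, -0.2, -0.1]
force: [-4.5, 0.8, 12.8]
gripper_width: 29.9
gripper_force: 20.0
```

Emit:
send_rows --grip '[1,1,1,1,1,1,1,1]' --pt "0 0 0.002" --pt "0 0 0.002" --pt "0 0 0.002" --pt "0 0 0.002" --pt "0 0 0.03" --pt "0 0 0.07" --pt "0 0 0.11" --pt "0 0 0.15" --yaw '[0,0,0,0,0,0,0,0]'

```text
time_s: 5.98
ee_pos: [598.5, 50.2, 179.6]
ee_rot: [180.0, 0.1, -0.1]
force: [0.6, 0.7, -0.7]
gripper_width: 80.0
gripper_force: 0.0
```

Emit:
send_rows --grip '[1,1,1,1,1,1,1,1]' --pt "-0.035 0.01 0" --pt "-0.07 0.02 0" --pt "-0.105 0.03 0" --pt "-0.14 0.045 0" --pt "-0.14 0.045 -0.03" --pt "-0.14 0.045 -0.06" --pt "-0.14 0.045 -0.07" --pt "-0.14 0.045 -0.07" --yaw '[0,0,0,0,0,0,0,0]'

```text
time_s: 6.65
ee_pos: [456.5, 94.9, 106.0]
ee_rot: [179.9, 0.3, -0.1]
force: [0.0, -0.3, 0.9]
gripper_width: 91.2
gripper_force: 0.0
```

```bash
python3 - <<'E'
from h import *
f=eyes.grab_frame("wrist"); g=eyes.grab_frame("top"); print(np.round(env.state()["ee_pos"],1))
cv2.imwrite("pics/w2.png",np.hstack([cv2.resize(f["frame"],(400,300)),cv2.resize(g["frame"][145:305,212:452],(400,300))])[:,:,::-1])
E
```

```text
[459.2  95.3 108.5]
```

View pics/w2.png

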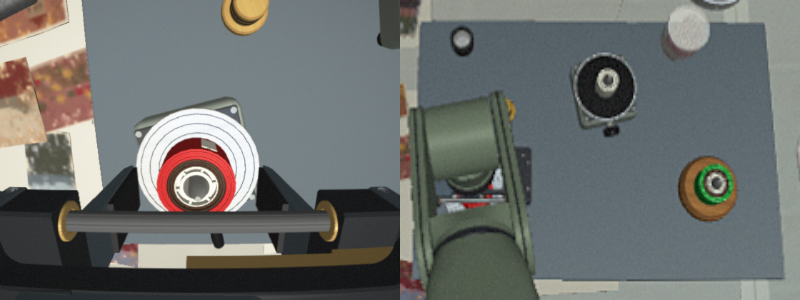

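The weight stands upright on the board, and the red roll is between the open fingers (wrist 198,186). Descending to grasp it.

Emit:
send_rows --grip '[1,1,1,-1,-1,-1,-1,-1]' --pt "0 0 -0.012" --pt "0 0 -0.024" --pt "0 0 -0.025" --pt "0 0 -0.025" --pt "0 0 -0.025" --pt "0 0 -0.025" --pt "0 0 -0.025" --pt "0 0 -0.025" --yaw '[0,0,0,0,0,0,0,0]' --grip_force 20

```text
time_s: 7.42
ee_pos: [459.3, 95.3, 84.0]
ee_rot: [-180.0, -0.1, -0.1]
force: [0.2, 0.5, -0.6]
gripper_width: 60.6
gripper_force: 0.0
```

Emit:
send_rows --grip '[-1,-1,-1,-1,-1,-1,-1]' --pt "0 0 0" --pt "0 0 0" --pt "0 0 0.01" --pt "0 0 0.03" --pt "0 0 0.055" --pt "0 0 0.08" --pt "0 0 0.08" --yaw '[0,0,0,0,0,0,0]'

```text
time_s: 8.0
ee_pos: [461.8, 95.7, 167.6]
ee_rot: [-179.9, -0.5, -0.1]
force: [1.0, -0.1, -0.8]
gripper_width: 58.6
gripper_force: 20.0
```

Emit:
send_rows --grip '[-1,-1,-1,-1,-1,-1,-1,-1]' --pt "0 -0.03 0" --pt "-0.005 -0.065 0" --pt "-0.01 -0.1 0" --pt "-0.015 -0.135 0" --pt "-0.02 -0.17 -0.01" --pt "-0.02 -0.195 -0.03" --pt "-0.02 -0.205 -0.06" --pt "-0.02 -0.205 -0.09" --yaw '[0,0,0,0,0,0,0,0]'

```text
time_s: 8.67
ee_pos: [439.0, -112.2, 72.4]
ee_rot: [179.9, -0.1, -0.3]
force: [0.3, -0.8, -1.3]
gripper_width: 58.2
gripper_force: 20.0
```

Emit:
send_rows --grip '[-1,-1,-1,-1,-1,-1,-1]' --pt "0 0 -0.02" --pt "0 0 -0.035" --pt "0 0 -0.042" --pt "0 0 -0.046" --pt "0 0 -0.048" --pt "0 0 -0.05" --pt "0 0 -0.05" --yaw '[0,0,0,0,0,0,0]'

```text
time_s: 9.25
ee_pos: [439.7, -109.9, 24.2]
ee_rot: [180.0, -0.1, -0.1]
force: [0.8, -0.7, -0.7]
gripper_width: 58.2
gripper_force: 20.0
```

Emit:
send_rows --grip '[-1,-1,-1]' --pt "0 0 -0.0015" --pt "0 0 -0.0025" --pt "0 0 -0.0025" --yaw '[0,0,0]'

```text
time_s: 9.5
ee_pos: [439.9, -109.9, 23.8]
ee_rot: [180.0, -0.2, -0.1]
force: [-4.8, 1.3, 20.4]
gripper_width: 58.4
gripper_force: 20.0
```

Emit:
send_rows --grip '[1,1,1,1,1,1,1,1]' --pt "0 0 0.002" --pt "0 0 0.002" --pt "0 0 0.002" --pt "0 0 0.002" --pt "0 0 0.03" --pt "0 0 0.07" --pt "0 0 0.11" --pt "0 0 0.15" --yaw '[0,0,0,0,0,0,0,0]'

```text
time_s: 10.17
ee_pos: [438.3, -109.6, 172.3]
ee_rot: [-180.0, 0.1, -0.1]
force: [1.0, 0.2, 0.5]
gripper_width: 91.4
gripper_force: 0.0
```

Emit:
send_rows --grip '[1,1,1,1,1,1,1,1]' --pt "0.035 0 0" --pt "0.07 -0.01 0" --pt "0.105 -0.015 0" --pt "0.14 -0.021 0" --pt "0.17 -0.021 0" --pt "0.187 -0.021 0" --pt "0.187 -0.021 0" --pt "0.187 -0.021 0" --yaw '[0,0,0,0,0,0,0,0]'

```text
time_s: 10.83
ee_pos: [625.7, -130.6, 169.7]
ee_rot: [-180.0, 0.1, -0.1]
force: [0.2, 0.4, 0.3]
gripper_width: 90.9
gripper_force: 0.0
```

```bash
cat >> h.py <<'E'
def fit(f,m,box,z):
    x0,y0,x1,y1=box; k=np.zeros(m.shape,np.uint8); k[y0:y1,x0:x1]=m[y0:y1,x0:x1]
    cs,_=cv2.findContours(k,cv2.RETR_EXTERNAL,cv2.CHAIN_APPROX_NONE); c=max(cs,key=cv2.contourArea)
    P=np.array([onz(f,p[0].astype(float),z)[:2] for p in cv2.convexHull(c)],np.float32)
    e=cv2.fitEllipse(P); return np.round(e[0],1),np.round(e[1],1)
def hsvof(f):
    h=cv2.cvtColor(f["frame"],cv2.COLOR_RGB2HSV).astype(int); return h[...,0],h[...,1],h[...,2]
E
python3 - <<'E'
from h import *
import pickle
f=eyes.grab_frame("wrist"); g=eyes.grab_frame("top"); print(np.round(env.state()["ee_pos"],1))
pickle.dump(f,open("w3.pkl","wb"))
H,S,V=hsvof(g); print("red top-cam",fit(g,(S>120)&((H<8)|(H>172)),(270,200,360,290),51))
save(f,"pics/w3.png")
E
```

```text
[ 624.6 -130.7  170.5]Traceback (most recent call last):
  File "<stdin>", line 5, in <module>
  File "h.py", line 14, in fit
    e=cv2.fitEllipse(P); return np.round(e[0],1),np.round(e[1],1)
cv2.error: OpenCV(4.12.0) /io/opencv/modules/imgproc/src/shapedescr.cpp:361: error: (-201:Incorrect size of input array) There should be at least 5 points to fit the ellipse in function 'fitEllipseNoDirect'
```

```bash
python3 - <<'E'
from h import *
import pickle
f=pickle.load(open("w3.pkl","rb")); save(f,"pics/w3.png")
E
```

```text
(no output)
```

View pics/w3.png

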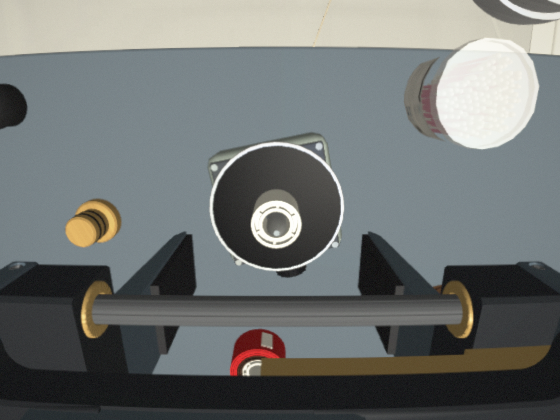

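Wrist view: feed plate at (277,206), core top ring at (275,223), red roll upright behind at (258,355), brass weight upright at (92,223).

```bash
python3 - <<'E'
from h import *
import pickle
f=pickle.load(open("w3.pkl","rb")); H,S,V=hsvof(f)
m=((V>190)&(S<60)).astype(np.uint8)
print("core",fit(f,m,(245,195,305,248),111))
print("plate rim",fit(f,V>120,(205,140,350,272),76))
# spindle tip, dark-ring hole
print("hole",fit(f,(V<150),(260,212,292,242),111))
print("feed tip px?",[V[r,262:290].tolist() for r in (226,)])
E
```

```text
core (array([ 626.5, -130.8]), array([35.5, 35.6]))Traceback (most recent call last):
  File "<stdin>", line 6, in <module>
  File "h.py", line 14, in fit
    e=cv2.fitEllipse(P); return np.round(e[0],1),np.round(e[1],1)
cv2.error: OpenCV(4.12.0) /io/opencv/modules/imgproc/src/shapedescr.cpp:361: error: (-201:Incorrect size of input array) There should be at least 5 points to fit the ellipse in function 'fitEllipseNoDirect'
```

Emit:
send_rows --grip '[1,1,1,1,1,-1,-1,-1]' --pt "0.001 0 -0.03" --pt "0.001 0 -0.055" --pt "0.001 0 -0.075" --pt "0.001 0 -0.086" --pt "0.001 0 -0.086" --pt "0.001 0 -0.086" --pt "0.001 0 -0.086" --pt "0.001 0 -0.086" --yaw '[0,0,0,0,0,0,0,0]' --grip_force 12

```text
time_s: 11.6
ee_pos: [627.9, -131.1, 86.9]
ee_rot: [180.0, -0.2, -0.1]
force: [-0.3, 0.2, -0.1]
gripper_width: 74.0
gripper_force: 0.0
```

Emit:
send_rows --grip '[-1,-1,-1,-1,-1,-1,-1]' --pt "0 0 0" --pt "0 0 0" --pt "0 0 0" --pt "0 0 0" --pt "0 0 0" --pt "0 0 0" --pt "0 0 0" --yaw '[0,0,0,0,0,0,0]'

```text
time_s: 12.18
ee_pos: [627.0, -130.8, 85.0]
ee_rot: [180.0, -0.0, -0.1]
force: [-0.6, 0.5, 0.2]
gripper_width: 36.4
gripper_force: 12.0
```

Emit:
send_rows --grip '[-1,-1,-1,-1,-1,-1,-1,-1]' --pt "0 0 0.02" --pt "0 0 0.05" --pt "0 0 0.08" --pt "-0.02 0.03 0.085" --pt "-0.04 0.06 0.085" --pt "-0.06 0.09 0.085" --pt "-0.08 0.12 0.085" --pt "-0.1 0.15 0.085" --yaw '[0,0,0,0,0,0,0,0]'

```text
time_s: 12.85
ee_pos: [525.7, 20.3, 170.0]
ee_rot: [-180.0, -0.0, -0.2]
force: [0.3, 0.6, -1.7]
gripper_width: 36.6
gripper_force: 12.0
```

Emit:
send_rows --grip '[-1,-1,-1,-1,-1,-1]' --pt "-0.02 0.025 0" --pt "-0.045 0.05 0" --pt "-0.0685 0.076 0" --pt "-0.0685 0.076 0" --pt "-0.0685 0.076 0" --pt "-0.0685 0.076 0" --yaw '[0,0,0,0,0,0]'

```text
time_s: 13.35
ee_pos: [459.1, 95.1, 170.2]
ee_rot: [180.0, -0.1, -0.1]
force: [0.1, -0.9, -0.3]
gripper_width: 36.3
gripper_force: 12.0
```

```bash
python3 - <<'E'
from h import *
import pickle
f=eyes.grab_frame("wrist"); print(np.round(env.state()["ee_pos"],1)); pickle.dump(f,open("w4.pkl","wb")); save(f,"pics/w4.png")
E
```

```text
[459.4  94.7 170.2]
```

View pics/w4.png

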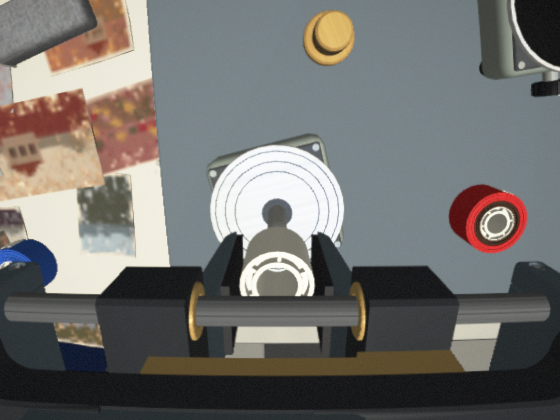

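Wrist view: core held at (278,280) above the bare takeup plate at (277,209), its spindle base at (278,211). The red roll is upright at (490,217).

```bash
python3 - <<'E'
from h import *
import pickle
f=pickle.load(open("w4.pkl","rb")); H,S,V=hsvof(f)
print("plate",fit(f,(V>165)&(S<40),(205,140,350,232),76))
m=((V>165)&(S<40)).astype(np.uint8); k=np.zeros_like(m);k[140:232,205:350]=m[140:232,205:350]
cs,_=cv2.findContours(k,cv2.RETR_EXTERNAL,cv2.CHAIN_APPROX_NONE); c=max(cs,key=cv2.contourArea)[:,0]
c=c[c[:,1]<229]; P=np.array([onz(f,p.astype(float),76)[:2] for p in c])
for _ in range(4):
    A=np.c_[P,np.ones(len(P))]; s=np.linalg.lstsq(A,-(P**2).sum(1),rcond=None)[0]; C=-s[:2]/2; r=np.sqrt(C@C-s[2]); d=abs(np.hypot(*(P-C).T)-r); P=P[d<max(1,2*d.std())]
print("circ",C,r,len(P)); print("spindle base px",onz(f,(278,212),76))
E
```

```text
plate (array([461. ,  93.9]), array([103.8, 118.1]))
circ [458.38744286  94.09166772] 54.06407880964461 227
spindle base px [458.3192744   93.19390753  76.        ]
```

Emit:
send_rows --grip '[-1,-1,-1,-1,-1,-1,-1,-1]' --pt "-0.0005 -0.0007 -0.02" --pt "-0.0005 -0.0007 -0.03" --pt "-0.0005 -0.0007 -0.036" --pt "-0.0005 -0.0007 -0.042" --pt "-0.0005 -0.0007 -0.048" --pt "-0.0005 -0.0007 -0.055" --pt "-0.0005 -0.0007 -0.063" --pt "-0.0005 -0.0007 -0.07" --yaw '[0,0,0,0,0,0,0,0]'

```text
time_s: 14.07
ee_pos: [458.0, 94.4, 99.3]
ee_rot: [180.0, -0.0, -0.1]
force: [0.4, -0.4, -0.9]
gripper_width: 36.3
gripper_force: 12.0
```

Emit:
send_rows --grip '[-1,-1,-1,-1,-1,-1]' --pt "0 0 -0.006" --pt "0 0 -0.011" --pt "0 0 -0.014" --pt "0 0 -0.015" --pt "0 0 -0.016" --pt "0 0 -0.016" --yaw '[0,0,0,0,0,0]'

```text
time_s: 14.57
ee_pos: [457.7, 94.5, 84.9]
ee_rot: [180.0, 0.0, -0.1]
force: [-2.7, -0.4, 6.5]
gripper_width: 36.4
gripper_force: 12.0
```

Emit:
send_rows --grip '[1,1,1,1,1,1,1,1]' --pt "0 0 0.001" --pt "0 0 0.001" --pt "0 0 0.001" --pt "0 0 0.001" --pt "0 0 0.02" --pt "0 0 0.05" --pt "0 0 0.08" --pt "0 0 0.1" --yaw '[0,0,0,0,0,0,0,0]'

```text
time_s: 15.23
ee_pos: [458.9, 94.7, 186.4]
ee_rot: [-180.0, -0.2, -0.1]
force: [-0.1, 0.5, -0.7]
gripper_width: 87.4
gripper_force: 0.0
```

Emit:
send_rows --grip '[1,1,1,1,1,1,1,1]' --pt "0.035 -0.01 0" --pt "0.07 -0.02 0" --pt "0.105 -0.03 0" --pt "0.142 -0.044 0" --pt "0.142 -0.044 -0.03" --pt "0.142 -0.044 -0.06" --pt "0.142 -0.044 -0.08" --pt "0.142 -0.044 -0.08" --yaw '[0,0,0,0,0,0,0,0]'

```text
time_s: 15.9
ee_pos: [596.7, 50.1, 98.9]
ee_rot: [180.0, 0.6, -0.1]
force: [-0.9, -0.3, -0.5]
gripper_width: 91.6
gripper_force: 0.0
```

Emit:
send_rows --grip '[1,1,1,1,-1,-1,-1,-1]' --pt "0 0 -0.03" --pt "0 0 -0.055" --pt "0 0 -0.068" --pt "0 0 -0.071" --pt "0 0 -0.071" --pt "0 0 -0.071" --pt "0 0 -0.071" --pt "0 0 -0.071" --yaw '[0,0,0,0,0,0,0,0]' --grip_force 20

```text
time_s: 16.57
ee_pos: [601.0, 50.6, 34.6]
ee_rot: [-180.0, -0.2, -0.1]
force: [0.3, 0.5, 0.2]
gripper_width: 67.6
gripper_force: 0.0
```

Emit:
send_rows --grip '[-1,-1,-1,-1,-1,-1,-1]' --pt "0 0 0" --pt "0 0 0" --pt "0 0 0" --pt "0 0 0" --pt "0 0 0" --pt "0 0 0" --pt "0 0 0" --yaw '[0,0,0,0,0,0,0]'

```text
time_s: 17.15
ee_pos: [599.9, 50.4, 33.0]
ee_rot: [180.0, 0.0, -0.1]
force: [-0.5, -1.1, -0.2]
gripper_width: 29.5
gripper_force: 20.0
```

Emit:
send_rows --grip '[-1,-1,-1,-1,-1,-1,-1,-1]' --pt "0 0 0.03" --pt "0 0 0.07" --pt "0 0 0.11" --pt "0 0 0.15" --pt "-0.035 0.01 0.152" --pt "-0.07 0.02 0.152" --pt "-0.105 0.03 0.152" --pt "-0.1415 0.044 0.152" --yaw '[0,0,0,0,0,0,0,0]'

```text
time_s: 17.82
ee_pos: [456.4, 94.3, 184.4]
ee_rot: [180.0, 0.1, -0.2]
force: [-0.4, 1.1, -3.1]
gripper_width: 29.5
gripper_force: 20.0
```

Emit:
send_rows --grip '[-1,-1,-1,-1,-1,-1,-1,-1]' --pt "0 0 0" --pt "0 0 0" --pt "0 0 -0.01" --pt "0 0 -0.02" --pt "0 0 -0.03" --pt "0 0 -0.038" --pt "0 0 -0.043" --pt "0 0 -0.047" --yaw '[0,0,0,0,0,0,0,0]'

```text
time_s: 18.48
ee_pos: [458.7, 94.2, 136.8]
ee_rot: [180.0, 0.1, -0.2]
force: [-0.1, 0.6, -3.0]
gripper_width: 29.3
gripper_force: 20.0
```

Emit:
send_rows --grip '[-1,-1,-1,-1,-1,-1]' --pt "0 0 -0.004" --pt "0 0 -0.007" --pt "0 0 -0.009" --pt "0 0 -0.0105" --pt "0 0 -0.0105" --pt "0 0 -0.0105" --yaw '[0,0,0,0,0,0]'

```text
time_s: 18.98
ee_pos: [458.8, 94.6, 127.9]
ee_rot: [-180.0, -0.1, -0.1]
force: [1.1, 0.1, -0.4]
gripper_width: 29.7
gripper_force: 20.0
```

Emit:
send_rows --grip '[-1,-1,1,1,1,1,1,1]' --pt "0 0 -0.001" --pt "0 0 -0.001" --pt "0 0 0" --pt "0 0 0" --pt "0 0 0" --pt "0 0 0" --pt "0 0 0.02" --pt "0 0 0.05" --yaw '[0,0,0,0,0,0,0,0]'

```text
time_s: 19.65
ee_pos: [456.2, 94.1, 175.4]
ee_rot: [179.9, 0.4, -0.1]
force: [-0.5, -0.1, -0.6]
gripper_width: 66.6
gripper_force: 0.0
```

Emit:
send_rows --grip '[1,1,1,1,1,1,1,1]' --pt "0 -0.02 0.02" --pt "0 -0.06 0.02" --pt "0 -0.1 0.02" --pt "0 -0.14 0.02" --pt "0.003 -0.18 0.02" --pt "0.006 -0.22 0.02" --pt "0.009 -0.26 0.02" --pt "0.012 -0.3 0.02" --yaw '[0,0,0,0,0,0,0,0]'

```text
time_s: 20.32
ee_pos: [470.2, -207.5, 197.4]
ee_rot: [-180.0, -0.0, -0.1]
force: [1.6, 0.4, 0.0]
gripper_width: 91.3
gripper_force: 0.0
```

Emit:
send_rows --grip '[1,1,1,1,1,1]' --pt "0 -0.04 -0.01" --pt "0 -0.08 -0.02" --pt "0 -0.107 -0.04" --pt "0 -0.107 -0.05" --pt "0 -0.107 -0.05" --pt "0 -0.107 -0.05" --yaw '[0,0,0,0,0,0]'

```text
time_s: 20.82
ee_pos: [469.9, -311.6, 146.8]
ee_rot: [-179.9, 0.1, -0.1]
force: [0.6, -0.0, 0.2]
gripper_width: 90.7
gripper_force: 0.0
```

```bash
python3 - <<'E'
from h import *
import pickle
f=eyes.grab_frame("wrist"); print(np.round(env.state()["ee_pos"],1)); pickle.dump(f,open("w5.pkl","wb"))
g=eyes.grab_frame("top"); 
cv2.imwrite("pics/w5.png",np.hstack([cv2.resize(f["frame"],(400,300)),cv2.resize(g["frame"][145:305,212:452],(400,300))])[:,:,::-1])
H,S,V=hsvof(f); print("green",fit(f,(S>90)&(H>40)&(H<85),(150,100,400,260),81)); print("stand",fit(f,(S>90)&(H<22)&(H>4),(180,130,380,232),46))
H,S,V=hsvof(g); print("clamp",fit(g,(S>100)&(H>14)&(H<28),(235,225,280,270),135))
E
```

```text
[ 470.6 -311.5  147.7]
green (array([ 475.1, -316.6]), array([58.4, 64.9]))
stand (array([ 476.2, -317.1]), array([97.3, 99.6]))
clamp (array([455.4,  92.9]), array([39.9, 41.9]))
```

View pics/w5.png

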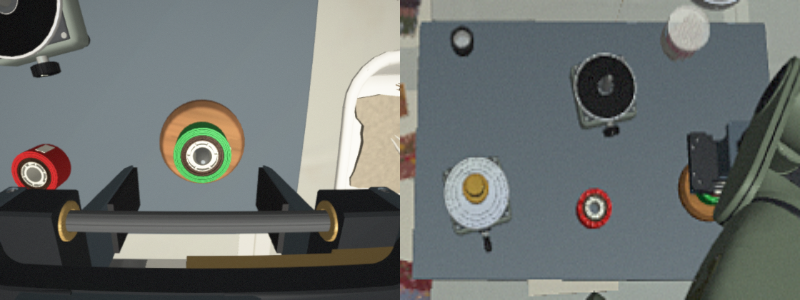

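The weight sits on the core at the takeup, and the red roll is upright. In the wrist half, the green roll is at (203,149), a few pixels right of the finger midline. Refining that.

```bash
python3 - <<'E'
from h import *
import pickle
f=pickle.load(open("w5.pkl","rb")); H,S,V=hsvof(f)
print("core ring",fit(f,(V>170)&(S<60),(255,185,320,240),81))
m=((S>90)&(H>40)&(H<85)).astype(np.uint8); m[:150]=0;m[260:]=0
ys,xs=np.nonzero(m); print(xs.min(),xs.max(),ys.min(),ys.max())
for r in (205,215): x=xs[ys==r]; print(r,onz(f,(x.min()-.5,r),81)[:2],onz(f,(x.max()+.5,r),81)[:2])
E
```

```text
core ring (array([ 472.7, -316.8]), array([32.8, 33. ]))
243 323 171 255
205 [ 483.01855462 -289.1564773 ] [ 482.92865539 -344.56269355]
215 [ 475.46618104 -287.47860943] [ 475.37057164 -346.28710961]
```

Emit:
send_rows --grip '[1,1,1,1,1,-1,-1,-1]' --pt "0.002 -0.005 -0.03" --pt "0.002 -0.005 -0.06" --pt "0.002 -0.005 -0.08" --pt "0.002 -0.005 -0.092" --pt "0.002 -0.005 -0.093" --pt "0.002 -0.005 -0.093" --pt "0.002 -0.005 -0.093" --pt "0.002 -0.005 -0.093" --yaw '[0,0,0,0,0,0,0,0]'

```text
time_s: 21.58
ee_pos: [473.6, -317.8, 56.2]
ee_rot: [179.9, -0.2, -0.1]
force: [-0.1, -0.5, -0.6]
gripper_width: 74.0
gripper_force: 0.0
```

Emit:
send_rows --grip '[-1,-1,-1,-1]' --pt "0 0 0" --pt "0 0 0" --pt "0 0 0" --pt "0 0 0" --yaw '[0,0,0,0]'

```text
time_s: 21.92
ee_pos: [472.9, -317.5, 55.4]
ee_rot: [180.0, -0.1, -0.1]
force: [-1.1, 2.0, 6.0]
gripper_width: 58.7
gripper_force: 20.0
```

Emit:
send_rows --grip '[-1,-1,-1,-1,-1,-1,-1,-1]' --pt "0 0 0.01" --pt "0 0 0.03" --pt "0 0 0.06" --pt "0 0 0.09" --pt "0.01 0.01 0.115" --pt "0.03 0.035 0.115" --pt "0.052 0.063 0.115" --pt "0.074 0.09 0.115" --yaw '[0,0,0,0,0,0,0,0]'

```text
time_s: 22.58
ee_pos: [546.8, -227.0, 170.5]
ee_rot: [180.0, -0.1, -0.2]
force: [0.1, -1.0, -2.2]
gripper_width: 58.7
gripper_force: 20.0
```

Emit:
send_rows --grip '[-1,-1,-1,-1,-1,-1,-1]' --pt "0.022 0.027 0" --pt "0.044 0.054 0" --pt "0.066 0.08 0" --pt "0.08 0.096 0" --pt "0.08 0.0965 0" --pt "0.08 0.0965 0" --pt "0.08 0.0965 0" --yaw '[0,0,0,0,0,0,0]'

```text
time_s: 23.17
ee_pos: [625.7, -131.5, 169.3]
ee_rot: [180.0, 0.1, -0.1]
force: [-1.2, 0.7, -0.8]
gripper_width: 58.5
gripper_force: 20.0
```

```bash
python3 - <<'E'
from h import *
import pickle
f=eyes.grab_frame("wrist"); s=env.state(); print(np.round(s["ee_pos"],1),s["gripper_width"]); pickle.dump(f,open("w6.pkl","wb")); save(f,"pics/w6.png")
E
```

```text
[ 625.6 -131.9  169.4] 58.71323975860696
```

View pics/w6.png

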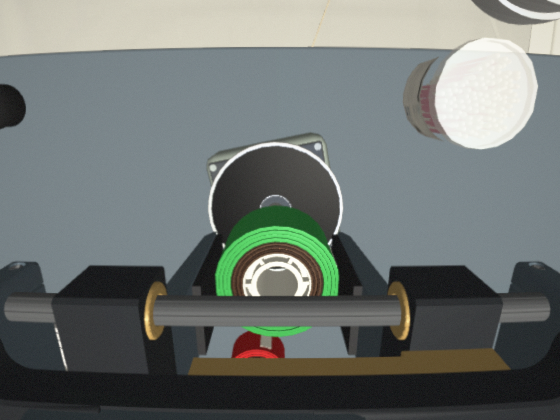

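Wrist view: green roll held level at (278,285) above the feed plate, which spans columns 209–343 around row 206.

```bash
python3 - <<'E'
from h import *
import pickle
f=pickle.load(open("w6.pkl","rb")); H,S,V=hsvof(f)
def circ(P):
    for _ in range(5):
        A=np.c_[P,np.ones(len(P))]; s=np.linalg.lstsq(A,-(P**2).sum(1),rcond=None)[0]; C=-s[:2]/2; r=np.sqrt(C@C-s[2]); d=abs(np.hypot(*(P-C).T)-r); P=P[d<max(1,1.5*d.std())]
    return np.round(C,1),round(r,1),len(P)
rim=(V>170)&(S<40); rim[:138]=0; rim[232:]=0; rim[:,:200]=0; rim[:,350:]=0
ys,xs=np.nonzero(rim)
# outermost bright per row
P=[]
for r in range(142,232):
    x=xs[ys==r]
    if len(x): P+= [onz(f,(x.min(),r),76)[:2],onz(f,(x.max(),r),76)[:2]]
print("rim",circ(np.array(P)))
g=(S>90)&(H>40)&(H<85); g[:,:150]=0
gy,gx=np.nonzero(g); P=[]
for r in range(265,295):
    x=gx[gy==r]; P+=[onz(f,(x.min()-.5,r),195)[:2],onz(f,(x.max()+.5,r),195)[:2]]
print("roll",circ(np.array(P)))
ring=(V>170)&(S<60)
print("core ring",fit(f,ring,(235,245,320,297),195))
E
```

```text
rim (array([ 626.7, -131.1]), np.float64(54.1), 139)
roll (array([ 626.3, -132.3]), np.float64(29.8), 60)
core ring (array([ 626. , -132.3]), array([32.1, 32.6]))
```

Emit:
send_rows --grip '[-1,-1,-1,-1,-1,-1,-1,-1]' --pt "0.0005 0.001 -0.02" --pt "0.0005 0.001 -0.03" --pt "0.0005 0.001 -0.036" --pt "0.0005 0.001 -0.042" --pt "0.0005 0.001 -0.048" --pt "0.0005 0.001 -0.055" --pt "0.0005 0.001 -0.063" --pt "0.0005 0.001 -0.07" --yaw '[0,0,0,0,0,0,0,0]'

```text
time_s: 23.88
ee_pos: [626.9, -130.1, 98.8]
ee_rot: [180.0, -0.0, -0.1]
force: [0.4, 0.4, -1.7]
gripper_width: 58.8
gripper_force: 20.0
```

Emit:
send_rows --grip '[-1,-1,-1,-1,-1,-1]' --pt "0 0 -0.006" --pt "0 0 -0.01" --pt "0 0 -0.013" --pt "0 0 -0.0145" --pt "0 0 -0.0155" --pt "0 0 -0.0155" --yaw '[0,0,0,0,0,0]'

```text
time_s: 24.38
ee_pos: [626.8, -129.9, 85.4]
ee_rot: [180.0, -0.0, -0.1]
force: [-2.9, 0.6, 4.6]
gripper_width: 58.5
gripper_force: 20.0
```

Emit:
send_rows --grip '[1,1,1,1,1,1,1,1]' --pt "0 0 0.001" --pt "0 0 0.001" --pt "0 0 0.001" --pt "0 0 0.001" --pt "0 0 0.02" --pt "0 0 0.05" --pt "0 0 0.08" --pt "0 0 0.1" --yaw '[0,0,0,0,0,0,0,0]'

```text
time_s: 25.05
ee_pos: [627.9, -130.2, 186.7]
ee_rot: [180.0, -0.2, -0.1]
force: [0.5, -0.5, -0.2]
gripper_width: 91.2
gripper_force: 0.0
```

Emit:
send_rows --grip '[1,1,1,1,1,1,1,1]' --pt "-0.04 0.01 0" --pt "-0.08 0.01 0" --pt "-0.12 0.015 0" --pt "-0.16 0.02 0" --pt "-0.187 0.02 0" --pt "-0.187 0.02 -0.03" --pt "-0.187 0.02 -0.06" --pt "-0.187 0.02 -0.09" --yaw '[0,0,0,0,0,0,0,0]'

```text
time_s: 25.72
ee_pos: [440.2, -110.2, 94.0]
ee_rot: [179.9, -0.2, -0.1]
force: [0.8, -0.2, 0.2]
gripper_width: 91.1
gripper_force: 0.0
```

Emit:
send_rows --grip '[1,1,1,1]' --pt "0 0 0" --pt "0 0 0" --pt "0 0 0" --pt "0 0 0" --yaw '[0,0,0,0]'

```text
time_s: 26.05
ee_pos: [441.6, -110.4, 95.6]
ee_rot: [179.9, -0.2, -0.1]
force: [0.2, -0.5, 0.0]
gripper_width: 91.3
gripper_force: 0.0
```

Emit:
send_rows --grip '[1,1,1,1,-1,-1,-1,-1]' --pt "-0.001 0 -0.03" --pt "-0.001 0 -0.055" --pt "-0.001 0 -0.067" --pt "-0.001 0 -0.07" --pt "-0.001 0 -0.07" --pt "-0.001 0 -0.07" --pt "-0.001 0 -0.07" --pt "-0.001 0 -0.07" --yaw '[0,0,0,0,0,0,0,0]'

```text
time_s: 26.72
ee_pos: [440.0, -110.3, 25.2]
ee_rot: [180.0, -0.2, -0.1]
force: [-0.9, 0.8, -0.1]
gripper_width: 67.6
gripper_force: 0.0
```

Emit:
send_rows --grip '[-1,-1,-1,-1]' --pt "0 0 0" --pt "0 0 0" --pt "0 0 0" --pt "0 0 0" --yaw '[0,0,0,0]'

```text
time_s: 27.05
ee_pos: [439.5, -110.1, 24.7]
ee_rot: [180.0, -0.1, -0.1]
force: [0.7, 0.8, 5.8]
gripper_width: 58.1
gripper_force: 20.0
```

Emit:
send_rows --grip '[-1,-1,-1,-1,-1,-1,-1,-1]' --pt "0 0 0.02" --pt "0 0 0.05" --pt "0 0 0.08" --pt "0 0 0.11" --pt "0 -0.03 0.115" --pt "0.01 -0.065 0.115" --pt "0.02 -0.1 0.115" --pt "0.03 -0.135 0.115" --yaw '[0,0,0,0,0,0,0,0]'

```text
time_s: 27.72
ee_pos: [468.9, -246.2, 139.2]
ee_rot: [180.0, -0.0, -0.1]
force: [0.5, 1.2, -1.7]
gripper_width: 58.3
gripper_force: 20.0
```

Emit:
send_rows --grip '[-1,-1,-1,-1,-1,-1]' --pt "0.002 -0.03 0" --pt "0.002 -0.06 0" --pt "0.002 -0.071 0" --pt "0.002 -0.071 0" --pt "0.002 -0.071 0" --pt "0.002 -0.071 0" --yaw '[0,0,0,0,0,0]'

```text
time_s: 28.22
ee_pos: [470.5, -314.5, 138.6]
ee_rot: [-179.9, 0.1, -0.1]
force: [0.3, -0.0, -1.2]
gripper_width: 58.2
gripper_force: 20.0
```

```bash
python3 - <<'E'
from h import *
import pickle
f=eyes.grab_frame("wrist"); s=env.state(); e=s["ee_pos"]; print(np.round(e,1),s["gripper_width"]); pickle.dump(f,open("w7.pkl","wb")); save(f,"pics/w7.png")
H,S,V=hsvof(f); zt=e[2]-8.6+35
def circ(P):
    P=np.array(P)
    for _ in range(5):
        A=np.c_[P,np.ones(len(P))]; q=np.linalg.lstsq(A,-(P**2).sum(1),rcond=None)[0]; C=-q[:2]/2; r=np.sqrt(C@C-q[2]); d=abs(np.hypot(*(P-C).T)-r); P=P[d<max(1,1.5*d.std())]
    return np.round(C,1),round(r,1),len(P)
m=(S>90)&(H>8)&(H<22)&(V>60); ys,xs=np.nonzero(m); k=(ys<236)&(ys>130)&(xs>180)&(xs<390); ys,xs=ys[k],xs[k]; P=[]
for r in range(ys.min(),236):
    x=xs[ys==r]
    if len(x)>5: P+=[onz(f,(x.min()-.5,r),46)[:2],onz(f,(x.max()+.5,r),46)[:2]]
print("stand",circ(P))
print("core ring",fit(f,(V>170)&(S<60),(235,245,320,297),zt))
E
```

```text
[ 470.6 -314.4  138.8] 57.81639399888472
stand (array([ 476.7, -317.2]), np.float64(48.8), 185)
core ring (array([ 471.1, -315.3]), array([31.6, 32.5]))
```

View pics/w7.png

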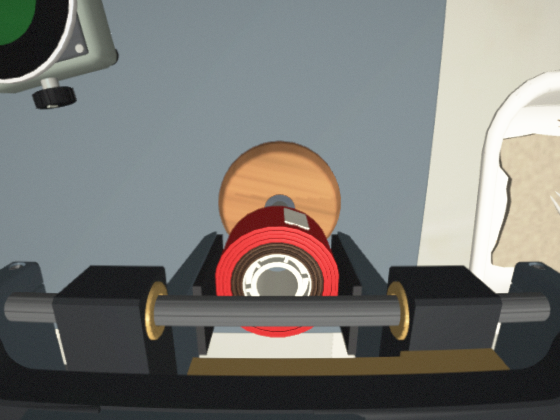

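Red roll held level at (278,285) over the stand, whose disc spans columns 219–341. The top arc of the spindle base shows at about (280,196), so I'll use that for the axis.

```bash
python3 - <<'E'
from h import *
import pickle
f=pickle.load(open("w7.pkl","rb")); H,S,V=hsvof(f)
for r in range(190,208,2): print(r,S[r,262:300:2].tolist())
for uv in [(280,141),(219,200),(341,200),(280,194)]: print(uv,onz(f,uv,46)[:2])
E
```

```text
190 [134, 133, 133, 130, 132, 132, 130, 129, 128, 131, 131, 130, 131, 133, 131, 133, 131, 133, 134]
192 [135, 134, 132, 133, 131, 131, 133, 131, 131, 130, 132, 129, 131, 134, 133, 131, 131, 131, 132]
194 [130, 133, 132, 130, 130, 133, 133, 121, 109, 105, 117, 130, 132, 131, 130, 132, 131, 130, 132]
196 [136, 133, 133, 134, 133, 83, 9, 25, 29, 33, 29, 11, 36, 128, 131, 133, 131, 133, 130]
198 [136, 136, 136, 128, 5, 25, 30, 31, 30, 27, 28, 27, 31, 18, 102, 135, 135, 135, 135]
200 [137, 138, 132, 0, 27, 28, 27, 25, 25, 25, 29, 29, 31, 31, 25, 113, 135, 133, 134]
202 [135, 136, 48, 26, 22, 28, 17, 8, 19, 14, 13, 5, 29, 29, 29, 11, 133, 133, 133]
204 [136, 130, 9, 24, 22, 12, 14, 19, 17, 17, 14, 11, 8, 27, 28, 31, 104, 135, 134]
206 [136, 107, 40, 82, 120, 144, 149, 154, 149, 149, 155, 113, 69, 10, 20, 30, 44, 132, 134]
(280, 141) [ 526.45635415 -317.73883753]
(219, 200) [ 480.01784979 -269.02077595]
(341, 200) [ 479.92107105 -366.5554497 ]
(280, 194) [ 484.88664514 -317.78291278]
```

Stand axis is about (473.3,-317.4), which agrees with where the green roll was gripped. Shifting +2, -2 mm and lowering.

Emit:
send_rows --grip '[-1,-1,-1,-1,-1,-1,-1,-1]' --pt "0.002 -0.002 -0.02" --pt "0.002 -0.002 -0.028" --pt "0.002 -0.002 -0.034" --pt "0.002 -0.002 -0.04" --pt "0.002 -0.002 -0.046" --pt "0.002 -0.002 -0.054" --pt "0.002 -0.002 -0.062" --pt "0.002 -0.002 -0.07" --yaw '[0,0,0,0,0,0,0,0]'

```text
time_s: 28.93
ee_pos: [473.0, -318.0, 68.4]
ee_rot: [180.0, -0.0, -0.1]
force: [-0.5, 0.5, -2.3]
gripper_width: 58.3
gripper_force: 20.0
```

Emit:
send_rows --grip '[-1,-1,-1,-1,-1,-1]' --pt "0 0 -0.006" --pt "0 0 -0.01" --pt "0 0 -0.013" --pt "0 0 -0.0145" --pt "0 0 -0.0155" --pt "0 0 -0.0155" --yaw '[0,0,0,0,0,0]'

```text
time_s: 29.43
ee_pos: [472.8, -317.9, 54.7]
ee_rot: [180.0, 0.0, -0.1]
force: [-2.6, 2.5, 5.6]
gripper_width: 58.1
gripper_force: 20.0
```

Seated. Release, rise and back off for a final look.

Emit:
send_rows --grip '[1,1,1,1,1,1,1,1]' --pt "0 0 0.001" --pt "0 0 0.001" --pt "0 0 0.001" --pt "0 0 0.001" --pt "0 0 0.02" --pt "0 0 0.06" --pt "0 0 0.1" --pt "0 0 0.14" --yaw '[0,0,0,0,0,0,0,0]'

```text
time_s: 30.1
ee_pos: [472.6, -317.8, 194.6]
ee_rot: [-180.0, 0.1, -0.1]
force: [-0.7, -0.6, 0.9]
gripper_width: 90.9
gripper_force: 0.0
```

Emit:
send_rows --grip '[1,1,1,1,1,1,1,1]' --pt "-0.02 -0.02 0.03" --pt "-0.05 -0.04 0.03" --pt "-0.08 -0.06 0.03" --pt "-0.11 -0.08 0.03" --pt "-0.14 -0.1 0.03" --pt "-0.17 -0.12 0.03" --pt "-0.2 -0.15 0.03" --pt "-0.22 -0.18 0.03" --yaw '[0,0,0,0,0,0,0,0]'

```text
time_s: 30.77
ee_pos: [250.4, -498.4, 223.8]
ee_rot: [180.0, 0.0, -0.2]
force: [0.6, 0.1, -1.6]
gripper_width: 91.2
gripper_force: 0.0
```

Emit:
send_rows --grip '[1,1,1,1,1]' --pt "-0.01 -0.03 0" --pt "-0.02 -0.05 0" --pt "-0.02 -0.05 0" --pt "-0.02 -0.05 0" --pt "-0.02 -0.05 0" --yaw '[0,0,0,0,0]'

```text
time_s: 31.18
ee_pos: [233.1, -547.3, 223.1]
ee_rot: [-179.9, 0.0, -0.1]
force: [-0.1, -0.5, 0.3]
gripper_width: 91.4
gripper_force: 0.0
```

```bash
python3 - <<'E'
from h import *
g=eyes.grab_frame("top"); s=eyes.grab_frame("scene")
cv2.imwrite("pics/fin.png",np.hstack([cv2.resize(g["frame"][145:305,212:452],(400,300),interpolation=cv2.INTER_CUBIC),cv2.resize(s["frame"][140:275,210:410],(400,300),interpolation=cv2.INTER_CUBIC)])[:,:,::-1])
H,S,V=hsvof(g)
print("green",fit(g,(S>90)&(H>40)&(H<85),(310,165,365,225),111),"red",fit(g,(S>120)&((H<8)|(H>172)),(370,215,425,270),81),"clamp",fit(g,(S>100)&(H>14)&(H<28),(235,225,280,270),135),"loupe",fit(g,V<60,(240,155,260,178),54),"buds",fit(g,(V>150)&(S<50),(368,145,402,180),96))
E
```

```text
green (array([ 623.5, -129.1]), array([63.7, 73.2])) red (array([ 471.6, -315.3]), array([60.3, 69.7])) clamp (array([455.6,  92.8]), array([39.8, 42.5])) loupe (array([709.6, 124.7]), array([41.4, 51. ])) buds (array([ 728.1, -287.2]), array([79.4, 95.5]))
```

View pics/fin.png

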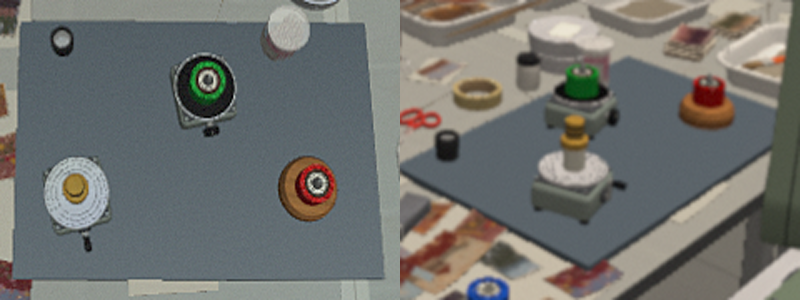

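Both views show everything seated and level: green on the feed (208,80), core with the weight on the takeup (75,185), red on the stand (317,184). The bystanders have not moved and the robot is clear.

```bash
python3 -c "
from workcell import env
print(env.job_done())"
```

```text
the job is handed in; nothing more can be done
None
```

The job is handed in, though no verdict came back: the final pictures show the green roll on the feed plate, the core with the brass weight on the take-up and the red roll on the stand, all seated and level, with the loupe and tub unmoved.

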